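Shut a light-sensitive bottle between two cans, rim on rim

TASK

The small brown dropper bottle with the black cap must be kept in the dark: stand it upright in the open aluminium can, then set the matching wide can mouth-down on top, its rim squarely on the rim of the open can, so that the closed pair stands steady. Set both the bottle and the cover down gently without dropping them or tipping anything over, and leave the narrow can and the taller brown bottle with the white cap where they are.

Things in the scene. Friction and masses are not known exactly. Their poses are not given: they have to be found in the camera images.
- open_can_rim (a point): Loose aluminium can standing mouth up on the bench, the only one that does (46 mm high, body 60 mm wide, flat rim ring 68 mm outside, 54 mm inside, 6 mm high; 54 mm wide and 42 mm deep inside; 0.2 kg). The point is the centre of its mouth, level with the top of the rim, 46 mm above its underside; z up.
- wide_can_mid (a point): The cover: a loose aluminium can of the same shape (46 mm high, body 60 mm wide, flat rim ring 68 mm outside, 54 mm inside, 6 mm high; 0.15 kg), standing mouth down on the bench. The point is its centre, 23 mm above its lower (rim) face; z points up, from the mouth to the closed end. Hold it by the 60 mm body, fingertips above the rim ring, that is less than 17 mm below the point.
- narrow_can_mid (a point): Narrow loose aluminium can, mouth down, body 42 mm and rim 50 mm in diameter, 46 mm high: does not match, stays where it is. The point is its centre, 23 mm above its underside.
- dropper_mid (a point): Small brown bottle, white label, black cap, loose, upright, 74 mm high; body 33 mm in diameter up to the shoulder about 55 mm above its foot, cap 24 mm; 0.07 kg. The point is its centre, 37 mm above its foot, z up. Standing in the can its top is 32 mm above the rim: hold it by its upper 30 mm, so that the fingers stay out of the can.
- solvent_mid (a point): Taller brown bottle with a white cap, loose, 48 mm in diameter, 105 mm high, stays where it is. The point is its centre, 52.5 mm above its foot.
- mat_edge (a point): A point on the right-hand edge of the fixed grey mat, 20 mm thick, at bench height. Cans stand on bare bench to -y of it, bottles on bare bench behind the mat, each with 25 mm free beside it and nothing over 110 mm tall near. Left of the mat stands a microscope: its solid head, 0.37 to 0.41 m up, reaches from x = 0.40, y = 0.21 back and left; swing past it higher up and drawn in.
Mind the look-alikes: they are no part of the job. What is shaped like the part that bears dropper_mid but purple is not meant. What is shaped like the part that bears wide_can_mid but red is not meant.

How it is judged:
By the outcome, as a careful person would: the job done as asked, in the order asked, and still so for the second after the job is handed in, with the robot touching nothing.
It also fails if it takes over 59 s, if anything falls off the work surface, if the arm or the gripper's body presses on something with over 40 N, if the wrist force passes 120 N, or if a joint passes its speed limit or range.

ROBOT

A 6-joint arm with a two-finger parallel gripper is mounted at the origin on a cart in front of the work surface, level with it; the furniture and walls round the work are solid. World frame = base frame: x ahead of the robot, y to its left, z up, the work surface at z = 0. Lengths are in m, angles in rad, forces in N, time in s.
With the tool pointing down it reaches from about 0.325 to 0.775 m from the base axis. Payload 5.5 kg.
Tool frame: the origin (TCP) lies between the finger pads; the fingertips stand 8 mm ahead of it and the grasp point (between the pads) lies 11 mm behind it (tcp_to_tips is the distance from the TCP to the fingertips, in m); z points along the fingers, y is the line along which they close (so a half turn about z gives the same grasp; the last joint's range is limited). The gripper opens to 88 mm and grips with 3 to 60 N. Pads are 20 mm wide; open, the fingers measure 115 mm over their backs; the gripper's body (75 mm by 178 mm) begins 61 mm behind the grasp point.
Start: joints at [-1.361, 0.091, 1.231, -0, 1.82, -0.057], TCP at [0.158, -0.579, 0.231] pointing down, gripper open.
Joint ranges: [-2.87, 2.87], [-0.86, 2.18], [0.17, 2.46], [-1.51, 4.65], [0.06, 2.69], [-2.65, 2.65]. Speed limits (rad/s): [2.57, 2.57, 3.01, 3.14, 3.14, 3.14].

INTERFACE

Orientations are given as a unit quaternion [w, x, y, z].
In Python, from bench import * gives the robot as it stands. Calls block until the motion is done:
- move_to(position, orientation): joint-space move of the TCP to a pose.
- move_l(position, speed=0.15, orientation=None): straight line of the TCP; orientation=None keeps the orientation; speed is the mean speed in m/s.
- movej(angles): joint-space move.
- gripper_open() and close(): open the fingers fully, or close them until they stop; the grip force is fixed at half the most.
- hold(seconds).
- inverse_kinematics(position, orientation): joint angles nearest the present ones, or None.
- state(): the state.
- get_image(name): name is "side" or "top" or "wrist"; returns a dict with "frame" (420x560x3 uint8, blue, green, red), "depth" (420x560 float32, m along the optical axis (not along the pixel's ray), 0 where there is no reading), "camera_matrix" (3x3 intrinsics, pixels), "view" (4x4, takes a point from world to camera coordinates). Camera axes: x right, y up, looking along -z (the intrinsics and any distortion apply to the point x, -y, -z); pixel columns grow to the right and rows downward; lengths in m; the calibration is good to about 2 mm. A picture is of the moment at which its call begins.
A pose or a line that the arm cannot do raises IKError and nothing moves.
- job_done(): hands the job in; it is judged then, once.
The state is a dict: "time": time; "joint_pos": joint angles; "dq": joint speeds; "joint_torque": joint torques, N m; "ee_pos": TCP position; "ee_rot": TCP orientation; "ft_force": force on the tool from outside, world axes, zero at the start; "moment": the same for the moment, N m; "finger_gap": finger opening in m; "finger_force": force on a finger pad.
Only numpy, scipy, OpenCV 4.12 (cv2) and the standard library are available. Lean on these libraries where they do the work, as an engineer would, in place of code of your own. Each camera call takes 0.05 s, during which the arm holds its last target. There are 200 camera calls.

## Working session

There is one attempt and no reset: what is moved stays moved. The work goes in short steps, each a Python script; the robot and the scene stay as the last script left them, time stands still between calls to the robot, and variables do not carry over. Pictures are saved under pics/ and viewed, at most 10 in all, crops included, and the job is handed in when it is done.

```bash
mkdir -p pics; cat > h.py <<'E'
from bench import *
import numpy as np, cv2
def snap(n):
    g=get_image(n); return g
def px2w(g,u,v,d=None):
    K=np.array(g["camera_matrix"]); 
    if d is None: d=g["depth"][int(round(v)),int(round(u))]
    p=np.array([(u-K[0,2])/K[0,0]*d,-(v-K[1,2])/K[1,1]*d,-d,1])
    return (np.linalg.inv(np.array(g["view"]))@p)[:3]
def cloud(g):
    K=np.array(g["camera_matrix"]);d=g["depth"];v,u=np.mgrid[:d.shape[0],:d.shape[1]]
    P=np.stack([(u-K[0,2])/K[0,0]*d,-(v-K[1,2])/K[1,1]*d,-d,np.ones_like(d)],-1)
    return (P@np.linalg.inv(np.array(g["view"])).T)[...,:3]
E
python3 - <<'E'
from h import *
import pickle
G={n:get_image(n) for n in("top","side")}
pickle.dump(G,open("g0.pkl","wb"))
for n in G: cv2.imwrite(f"pics/{n}0.png",G[n]["frame"]); print(n,list(G[n].keys()),np.array(G[n]["view"]).round(3).tolist(),np.array(G[n]["camera_matrix"]).tolist())
s=state();print(s["ee_rot"],s["time"],s["finger_gap"])
E
```

```text
top ['frame', 'depth', 'camera_matrix', 'view'] [[0.027, -1.0, -0.005, -0.223], [0.982, 0.025, 0.189, -0.504], [-0.189, -0.009, 0.982, -1.1], [0.0, 0.0, 0.0, 1.0]] [[425.5552040046283, 0.0, 281.6023132504569], [0.0, 425.5552040046283, 204.268644364388], [0.0, 0.0, 1.0]]
side ['frame', 'depth', 'camera_matrix', 'view'] [[-0.841, -0.541, -0.007, 0.283], [0.287, -0.457, 0.842, -0.292], [-0.459, 0.706, 0.54, -0.927], [0.0, 0.0, 0.0, 1.0]] [[526.1084608653812, 0.0, 284.41269658356504], [0.0, 526.1084608653812, 215.37921625043433], [0.0, 0.0, 1.0]]
[-8.82713204e-04  9.91112781e-01  1.33021318e-01 -7.54204051e-05] 0.1 0.0878716152672198
```

View pics/top0.png

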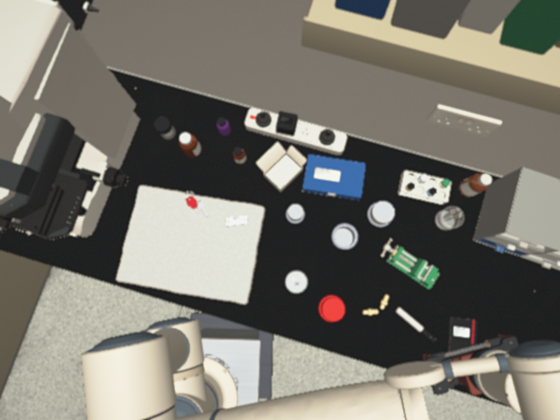

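View pics/side0.png

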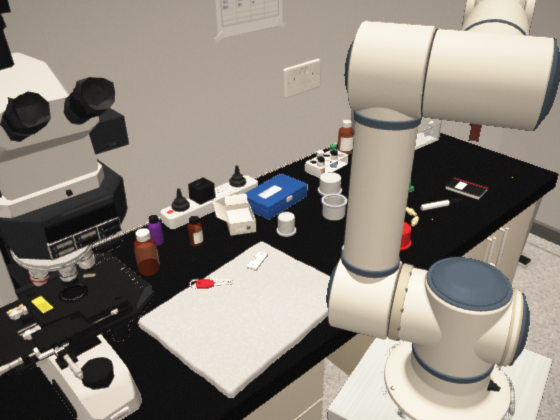

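The top view shows these candidates:
- **Cans:** (295,213) small, (344,236) mouth up, (381,213) mouth down, (296,282) pale and round, (332,308) red (decoy).
- **Bottles:** (239,155) brown with a black cap, which is the dropper. (190,144) brown with a white cap, which is the solvent. (223,127) purple (decoy).

I'll check sizes and heights, and look at an enlarged crop.

```bash
python3 - <<'E'
from h import *
import pickle
G=pickle.load(open("g0.pkl","rb"));g=G["top"];C=cloud(g)
for nm,(u,v) in dict(narrow=(295,213),open=(344,236),wide=(381,213),q=(296,282),red=(332,308),beaker=(450,217),drop=(239,155),solv=(190,144),purple=(223,127)).items():
    c0=C[v,u]
    W=C[max(0,v-28):v+28,u-28:u+28].reshape(-1,3)
    W=W[(W[:,2]>0.012)&(np.hypot(*(W[:,:2]-c0[:2]).T)<.05)]
    zt=np.percentile(W[:,2],97)
    T=W[W[:,2]>zt-.006]
    (cx,cy),r=cv2.minEnclosingCircle(T[:,:2].astype(np.float32))
    print(nm,c0.round(3),"ztop",zt.round(4),"circ",round(cx,4),round(cy,4),"d",round(2*r,4),"mean",T.mean(0).round(4),len(T))
f=g["frame"]
a=cv2.resize(f[100:320,220:420],None,fx=2.7,fy=2.7,interpolation=cv2.INTER_CUBIC)
b=cv2.resize(G["side"]["frame"][150:280,120:380],(780,390),interpolation=cv2.INTER_CUBIC)
b=cv2.resize(b,(540,270))
im=np.zeros((594,800,3),np.uint8); im[:a.shape[0],:540]=a[:594]; 
c=cv2.resize(f[110:180,170:256],(258,210),interpolation=cv2.INTER_CUBIC); im[:210,541:799]=c
im[220:220+270,541:799]=cv2.resize(G["side"]["frame"][160:250,270:356],(258,270),interpolation=cv2.INTER_CUBIC)
cv2.imwrite("pics/crop1.png",im)
E
```

```text
narrow [ 0.488 -0.246  0.043] ztop 0.0498 circ 0.4912 -0.2462 d 0.0413 mean [ 0.4907 -0.2452  0.0463] 140
open [ 0.434 -0.384  0.003] ztop 0.0489 circ 0.4285 -0.3784 d 0.0677 mean [ 0.4286 -0.3782  0.0461] 181
wide [ 0.494 -0.477  0.046] ztop 0.0498 circ 0.4965 -0.4817 d 0.0591 mean [ 0.4962 -0.482   0.0467] 306
q [ 0.305 -0.253  0.016] ztop 1.1744 circ 0.2936 -0.2202 d 0.0002 mean [ 0.2936 -0.2202  1.1744] 19
red [ 0.241 -0.347  0.042] ztop 0.0491 circ 0.2385 -0.3488 d 0.0593 mean [ 0.2388 -0.3486  0.0458] 347
beaker [ 0.492 -0.672  0.019] ztop 0.0789 circ 0.4902 -0.6621 d 0.0324 mean [ 0.4946 -0.6648  0.0777] 44
drop [ 0.639 -0.091  0.069] ztop 0.0773 circ 0.6491 -0.0869 d 0.0228 mean [ 0.6486 -0.0868  0.0748] 48
solv [0.661 0.04  0.085] ztop 0.1074 circ 0.6711 0.0519 d 0.0306 mean [0.6706 0.0505 0.1053] 95
purple [ 0.722 -0.041  0.058] ztop 0.076 circ 0.7327 -0.0376 d 0.0237 mean [ 0.732  -0.0377  0.0739] 56
```

View pics/crop1.png

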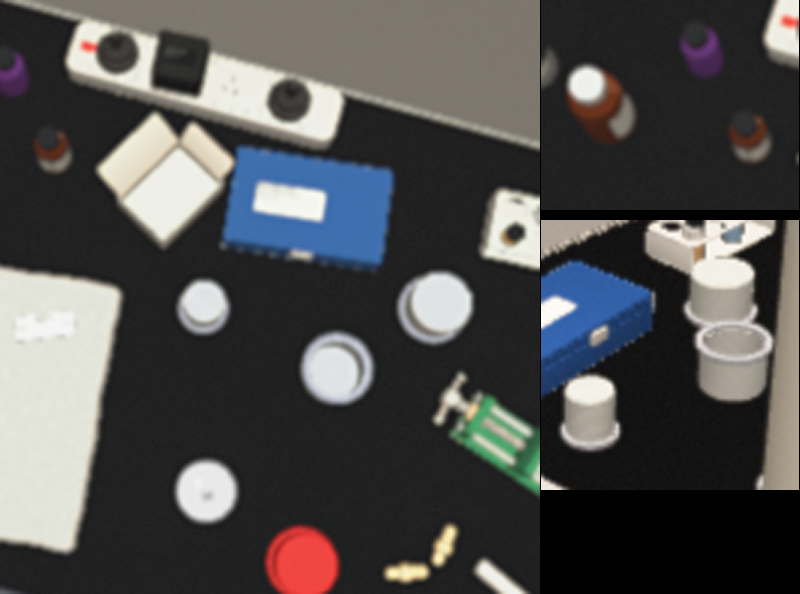

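Identification:
- **Dropper:** (239,155), brown with a black cap. The purple one is excluded.
- **Open can:** (344,236).
- **Cover:** (381,213), a 59 mm silver can, mouth down. (332,308) is red and (295,213) measures 41 mm, so neither fits. (296,282) is a flat dish.

Heights read 46 mm for the cans and 75 mm for the dropper, which match the sizes given. Next I'll choose finger directions that clear the neighbours and refine from a wrist view over the cans.

```bash
cat >> h.py <<'E'
from scipy.spatial.transform import Rotation as Ro
def quat(a):
    y=np.array([np.cos(a),np.sin(a),0]);z=np.array([0,0,-1.]);x=np.cross(y,z)
    q=Ro.from_matrix(np.stack([x,y,z],1)).as_quat(); return [q[3],q[0],q[1],q[2]]
def fit(C,c,zl,zh,rmax,D):
    from scipy.optimize import least_squares
    W=C.reshape(-1,3);W=W[(W[:,2]>zl)&(W[:,2]<zh)&(np.hypot(*(W[:,:2]-c).T)<rmax)]
    (cx,cy),r=cv2.minEnclosingCircle(W[:,:2].astype(np.float32))
    return np.array([cx,cy]).round(4),round(2*r,4),W[:,:2].mean(0).round(4),len(W)
E
python3 - <<'E'
from h import *
import pickle
G=pickle.load(open("g0.pkl","rb"));P=np.concatenate([cloud(G[n])[G[n]["depth"]>0] for n in G])
P=P[P[:,2]<.3]
for nm,c,D in(("drop",(.6486,-.0868),.033),("wide",(.4965,-.4818),.068),("open",(.4285,-.3784),.068)):
    for deg in range(0,180,15):
        a=np.radians(deg);d=P[:,:2]-c;s=d@[np.cos(a),np.sin(a)];t=d@[-np.sin(a),np.cos(a)]
        o=[]
        for sg in(1,-1):
            m=(sg*s>.04)&(sg*s<.064)&(abs(t)<.016); o.append(round(float(np.percentile(P[m,2],97)),3) if m.sum() else None)
        print(nm,deg,o,[None if (q:=inverse_kinematics([*c,.06],quat(b))) is None else np.round(q[5],2) for b in(a,a+np.pi)])
m=move_to([.42,-.42,.33],quat(np.radians(-41+90)))
g=get_image("wrist");pickle.dump(g,open("w0.pkl","wb"));cv2.imwrite("pics/w0.png",g["frame"])
print(np.linalg.inv(np.array(g["view"])).round(3).tolist())
C=cloud(g)
print("wide",fit(C,(.4965,-.4818),.041,.055,.045,0));print("open",fit(C,(.4285,-.3784),.041,.055,.045,0)); print(state()["time"])
E
```

```text
drop 0 [0.004, 0.005] [np.float64(-0.19), None]
drop 15 [0.004, 0.005] [np.float64(-0.45), None]
drop 30 [0.003, 0.003] [np.float64(-0.71), np.float64(2.43)]
drop 45 [0.004, 0.004] [np.float64(-0.97), np.float64(2.17)]
drop 60 [0.004, 0.06] [np.float64(-1.23), np.float64(1.91)]
drop 75 [0.003, 0.06] [np.float64(-1.49), np.float64(1.65)]
drop 90 [0.004, 0.005] [np.float64(-1.76), np.float64(1.39)]
drop 105 [0.003, 0.004] [np.float64(-2.02), np.float64(1.12)]
drop 120 [0.003, 0.005] [np.float64(-2.28), np.float64(0.86)]
drop 135 [0.003, 0.004] [np.float64(-2.54), np.float64(0.6)]
drop 150 [0.004, 0.004] [None, np.float64(0.34)]
drop 165 [0.004, 0.004] [None, np.float64(0.08)]
wide 0 [0.003, 0.003] [np.float64(-0.82), np.float64(2.32)]
wide 15 [0.003, 0.003] [np.float64(-1.08), np.float64(2.06)]
wide 30 [0.003, 0.004] [np.float64(-1.34), np.float64(1.8)]
wide 45 [0.004, 0.004] [np.float64(-1.6), np.float64(1.54)]
wide 60 [0.004, 0.003] [np.float64(-1.87), np.float64(1.27)]
wide 75 [0.004, 0.003] [np.float64(-2.13), np.float64(1.01)]
wide 90 [0.004, 0.003] [np.float64(-2.39), np.float64(
[... 532 characters left out ...]
np.float64(-1.83), np.float64(1.31)]
open 75 [0.003, 0.004] [np.float64(-2.09), np.float64(1.05)]
open 90 [0.003, 0.005] [np.float64(-2.35), np.float64(0.79)]
open 105 [0.004, 0.004] [np.float64(-2.62), np.float64(0.53)]
open 120 [0.004, 0.004] [None, np.float64(0.26)]
open 135 [0.004, 0.004] [None, np.float64(0.0)]
open 150 [0.004, 0.004] [None, np.float64(-0.26)]
open 165 [0.003, 0.004] [np.float64(2.62), np.float64(-0.52)]
[[0.657, -0.726, -0.202, 0.363], [0.754, 0.633, 0.178, -0.372], [-0.002, -0.269, 0.963, 0.481], [0.0, 0.0, 0.0, 1.0]]
wide (array([ 0.4941, -0.4816]), 0.0593, array([ 0.4934, -0.4811]), 1066)
open (array([ 0.4261, -0.3782]), 0.068, array([ 0.4252, -0.3778]), 637)
1.6083
```

View pics/w0.png

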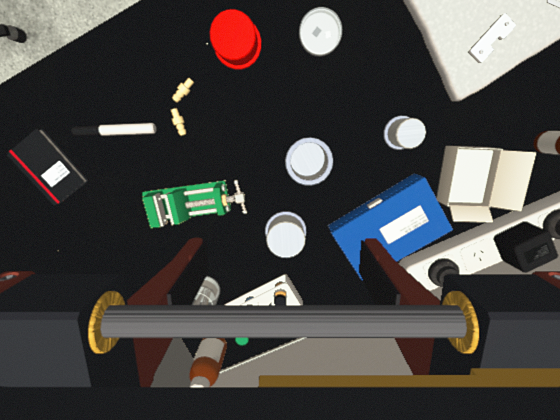

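The wrist view shows the open can at (308,160), the cover at (285,235) and the narrow can at (405,132). The offset between the two wide cans agrees to 0.1 mm across the cameras, but the absolute x differs by about 2 mm. To remove that, I'll close the fingers lightly along x on the open can's rim, which centres it on the TCP, then fetch the bottle.

```bash
python3 - <<'E'
from h import *
q=quat(0.); 
def rep(t): s=state();print(t,round(s["time"],2),np.round(s["ee_pos"],4),"gap",round(s["finger_gap"],4),"F",np.round(s["ft_force"],1),round(s["finger_force"],1))
move_to([.4273,-.378,.11],q); move_l([.4273,-.378,.047],.1); close(); rep("can")
gripper_open(); rep("open"); move_l([.4273,-.378,.15],.3)
move_to([.6474,-.0868,.15],q); move_l([.6474,-.0868,.0545],.12); rep("pre"); close(); rep("grip")
move_l([.6474,-.0868,.16],.12); rep("up")
g=get_image("wrist");cv2.imwrite("pics/w1.png",g["frame"])
E
```

```text
can 3.77 [ 0.4275 -0.3782  0.0476] gap 0.0665 F [-0.2 -0.1  2. ] 30.0
open 4.33 [ 0.4273 -0.3779  0.0469] gap 0.0878 F [-0.3  0.6  0.8] 0.0
pre 7.12 [ 0.648  -0.087   0.0557] gap 0.0879 F [0.8 0.4 0.6] 0.0
grip 8.06 [ 0.6474 -0.0868  0.0545] gap 0.0304 F [ 0.1  0.5 -0.1] 30.0
up 9.09 [ 0.647  -0.0867  0.1586] gap 0.0307 F [ 0.3 -0.4 -1.2] 30.0
```

View pics/w1.png

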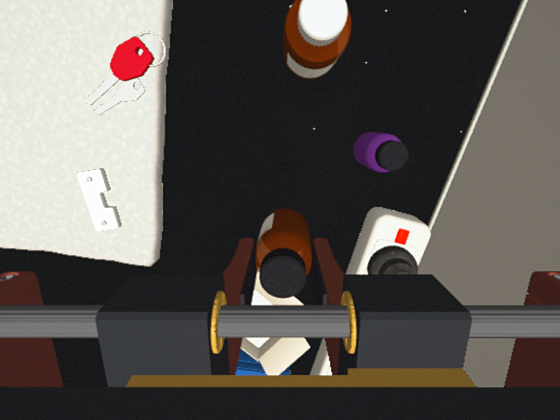

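The bottle is held upright, cap at (283,275). I'll place it now, lowering slowly with a force check.

```bash
python3 - <<'E'
from h import *
q=quat(0.); X,Y=.4274,-.378
def rep(t): s=state();print(t,round(s["time"],2),np.round(s["ee_pos"],4),"gap",round(s["finger_gap"],4),"F",np.round(s["ft_force"],1),round(s["finger_force"],1));return s
move_to([X,Y,.155],q); move_l([X,Y,.066],.1); hold(.15); f0=rep("in")["ft_force"][2]
z=.066
while z>.0565:
    z-=.001; move_l([X,Y,z],.02); s=state()
    if s["ft_force"][2]-f0>2.5: break
hold(.2);rep("down"); gripper_open(); hold(.1); rep("rel")
move_l([X,Y,.2],.2); 
move_to([.45,-.46,.30],q); hold(.1)
g=get_image("wrist");cv2.imwrite("pics/w2.png",g["frame"]);import pickle;pickle.dump(g,open("w2.pkl","wb"))
C=cloud(g);print("wide",fit(C,(.495,-.4818),.041,.055,.045,0));print("open",fit(C,(.427,-.378),.041,.051,.045,0));print("cap",fit(C,(.427,-.378),.07,.085,.045,0)); rep("")
E
```

```text
in 11.7 [ 0.4278 -0.3784  0.067 ] gap 0.0309 F [ 0.2  0.4 -0.4] 30.0
down 13.9 [ 0.4276 -0.3781  0.0584] gap 0.0309 F [0.3 0.1 2.1] 30.0
rel 14.99 [ 0.4274 -0.378   0.058 ] gap 0.0873 F [ 0.1 -0.2 -0. ] 0.0
wide (array([ 0.4948, -0.4818]), 0.0595, array([ 0.4945, -0.4812]), 1391)
open (array([ 0.4264, -0.3783]), 0.0675, array([ 0.4264, -0.3777]), 828)
cap (array([ 0.4275, -0.3772]), 0.0232, array([ 0.4275, -0.3771]), 316)
 16.59 [ 0.4498 -0.4588  0.2976] gap 0.0881 F [ 0.3 -0.6  0. ] 0.0
```

View pics/w2.png

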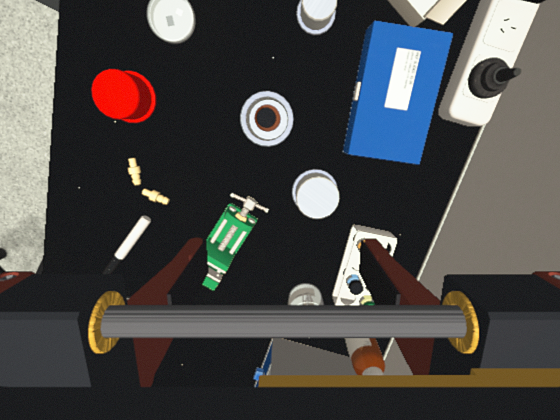

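The bottle stands centred in the can: cap (267,118), concentric with the rim. Now the cover at (316,193).

```bash
python3 - <<'E'
from h import *
q=quat(0.); X,Y=.4274,-.3782; x,y=.4956,-.4818
def rep(t): s=state();print(t,round(s["time"],2),np.round(s["ee_pos"],4),"gap",round(s["finger_gap"],4),"F",np.round(s["ft_force"],1),round(s["finger_force"],1));return s
move_to([x,y,.1],q); move_l([x,y,.02],.1); hold(.2); rep("pre"); close(); hold(.1); z0=rep("grip")["ee_pos"][2]
move_l([x,y,.15],.12); rep("up")
move_l([X,Y,.15],.12); hold(.3)
move_l([X,Y,z0+.052],.07); hold(.3); f0=rep("near")["ft_force"][2]
g=get_image("side");cv2.imwrite("pics/s3.png",cv2.resize(g["frame"][120:240,260:400],(700,600),interpolation=cv2.INTER_CUBIC))
E
```

```text
pre 18.58 [ 0.496  -0.4822  0.0211] gap 0.0876 F [ 0.4 -0.1 -0.7] 0.0
grip 19.12 [ 0.4957 -0.4818  0.0202] gap 0.0685 F [-0.4 -0.3  0.3] 30.0
up 20.36 [ 0.4953 -0.4815  0.1485] gap 0.0688 F [-0.8  0.1 -1.9] 30.0
near 23.4 [ 0.4275 -0.3783  0.0724] gap 0.0687 F [-0.2  0.2 -1.5] 30.0
```

View pics/s3.png

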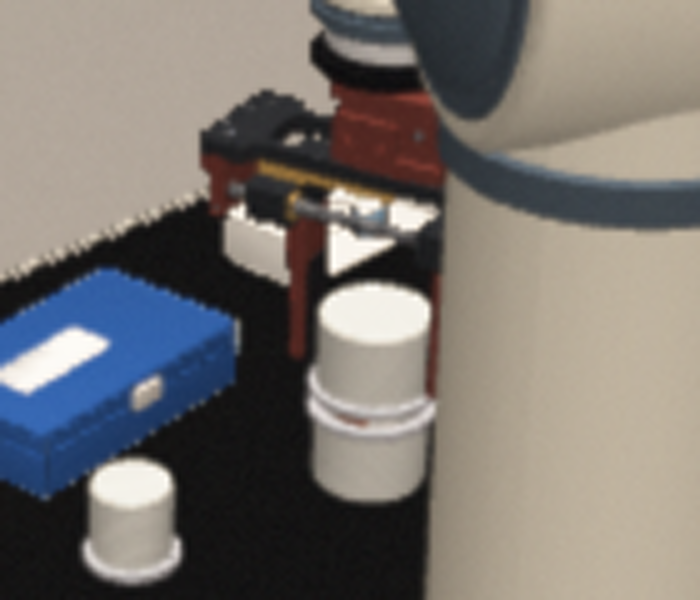

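The cover hangs about 6 mm above the rim and looks aligned and level: upper rim's left edge (308,385), lower (306,405). The gap of 68.5 mm is wider than the 60 mm body, so I'll check the alignment numerically with known-radius circle fits before lowering.

```bash
cat >> h.py <<'E'
def cyl(C,c,zl,zh,R):
    from scipy.optimize import least_squares
    W=C.reshape(-1,3);d=np.hypot(*(W[:,:2]-c).T);W=W[(W[:,2]>zl)&(W[:,2]<zh)&(d<R+.006)&(d>R-.008)]
    r=least_squares(lambda p:np.hypot(*(W[:,:2]-p).T)-R,c,loss="soft_l1",f_scale=.001)
    return r.x.round(4),len(W),round(float(np.sqrt(np.mean(r.fun**2))),4)
E
python3 - <<'E'
from h import *
g=get_image("side");C=cloud(g);c=np.array([.4275,-.3783])
W=C.reshape(-1,3);W=W[np.hypot(*(W[:,:2]-c).T)<.045]
print("lower",cyl(C,c,.006,.036,.03),"upper",cyl(C,c,.064,.092,.03),"top",fit(C,c,.093,.107,.045,0))
print("zmax by column", np.percentile(W[(np.hypot(*(W[:,:2]-c).T)<.025)&(W[:,2]<.12)][:,2],[5,50,95]).round(4))
g=get_image("top");C=cloud(g);print("topcam lower",fit(C,c,.04,.05,.045,0),"cover",fit(C,c,.09,.105,.04,0))
E
```

```text
lower (array([ 0.4267, -0.378 ]), 218, 0.0019) upper (array([ 0.4276, -0.3781]), 226, 0.0024) top (array([ 0.4286, -0.3671]), 0.0854, array([ 0.4278, -0.3727]), 281)
zmax by column [-0.8048  0.0966  0.0998]
topcam lower (array([ 0.4231, -0.3525]), 0.0382, array([ 0.4217, -0.3485]), 11) cover (array([ 0.4276, -0.3579]), 0.0407, array([ 0.4278, -0.3546]), 52)
```

The two axes agree within 1 mm and the cover's height is as expected. Lowering it now.

```bash
python3 - <<'E'
from h import *
X,Y=.4274,-.3782
def rep(t): s=state();print(t,round(s["time"],2),np.round(s["ee_pos"],4),"gap",round(s["finger_gap"],4),"F",np.round(s["ft_force"],1),round(s["finger_force"],1));return s
f0=rep("near")["ft_force"][2]; z=.0722
while z>.0635:
    z-=.0007; move_l([X,Y,z],.015); s=state()
    if s["ft_force"][2]-f0>3: break
hold(.3);rep("down"); gripper_open(); hold(.2); rep("rel")
move_l([X,Y,.2],.12); move_to([.36,-.42,.33],quat(0.)); hold(.3)
c=np.array([X,Y]);g=get_image("side");C=cloud(g)
print("lower",cyl(C,c,.006,.036,.03),"upper",cyl(C,c,.056,.088,.03),"lrim",cyl(C,c,.04,.046,.034),"urim",cyl(C,c,.046,.052,.034),"top",fit(C,c,.088,.1,.045,0))
a=cv2.resize(g["frame"][120:240,260:400],(400,343),interpolation=cv2.INTER_CUBIC)
g=get_image("wrist");C=cloud(g);print("wrist top",fit(C,c,.086,.1,.045,0))
b=cv2.resize(g["frame"],(400,300)); im=np.zeros((343,800,3),np.uint8);im[:,:400]=a;im[:300,400:]=b;cv2.imwrite("pics/end.png",im);rep("")
E
```

```text
near 23.55 [ 0.4274 -0.3782  0.0722] gap 0.0685 F [ 0.8  0.3 -1.9] 30.0
down 26.35 [ 0.4275 -0.3783  0.0661] gap 0.0685 F [-1.9  1.   6. ] 30.0
rel 27.07 [ 0.4274 -0.3782  0.0652] gap 0.0876 F [ 0.2 -0.2  1.1] 0.0
lower (array([ 0.4264, -0.3783]), 206, 0.0018) upper (array([ 0.4271, -0.3784]), 244, 0.0019) lrim (array([ 0.4274, -0.3794]), 44, 0.0015) urim (array([ 0.427 , -0.3799]), 67, 0.003) top (array([ 0.4257, -0.3773]), 0.0656, array([ 0.4251, -0.3742]), 220)
wrist top (array([ 0.4262, -0.3784]), 0.0596, array([ 0.4258, -0.3779]), 1715)
 29.4 [ 0.3603 -0.4196  0.3291] gap 0.088 F [ 0.5  0.5 -0. ] 0.0
```

View pics/end.png

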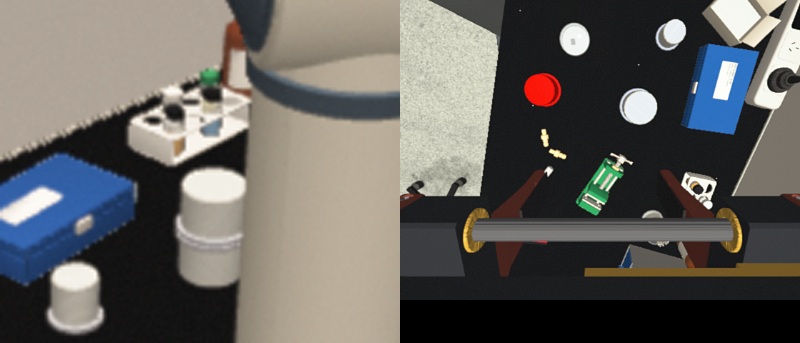

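The picture shows the closed pair standing rim on rim at (212,230), upright and aligned within about 1 mm. The narrow can is undisturbed, and the gripper is clear. Handing in.

```bash
python3 -c "
from bench import *
print(job_done())"
```

```text
the job is handed in; nothing more can be done
None
```

I handed the job in at about 29 s of robot time: the dropper bottle stands in the open can, and the wide can sits mouth-down on it, rim on rim, aligned to about 1 mm; the narrow can and taller bottle were left alone.

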